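# Draw out the spring-return lens boom to the marker and hold it

## Robot

A 6-joint arm with a two-finger parallel gripper is mounted at the origin on the work surface. World frame = base frame: x ahead of the robot, y to its left, z up, the work surface at z = 0. Lengths are in mm, angles in rad, forces in N, time in s.
With the tool pointing down it reaches from about 350 to 775 mm from the base axis. Payload 7.3 kg.
Tool frame: the origin (TCP) lies between the finger pads; the fingertips stand 25 mm ahead of it and the grasp point (between the pads) lies 6 mm ahead of it; z points along the fingers, y is the line along which they close (so a half turn about z gives the same grasp; the last joint's range is limited). The gripper opens to 92 mm and grips with 3 to 60 N. Pads are 19 mm wide; open, the fingers measure 130 mm over their backs; the gripper's body (75 mm by 190 mm) begins 47 mm behind the grasp point.
Start: joints at [1.067, 0.342, 1.524, -0, 1.275, -0.146], TCP at [183.848, 491.775, 251.741] pointing down, gripper open.
Joint ranges: [-2.53, 2.53], [-0.77, 2.02], [0.04, 2.7], [-1, 4.14], [0.28, 2.66], [-3.11, 3.11]. Speed limits (rad/s): [2.57, 2.57, 3.14, 3.14, 3.14, 3.14].

## Interface

Orientations are given as [roll, pitch, yaw] about the fixed x, y, z axes, in that order (R = Rz(yaw) Ry(pitch) Rx(roll)).
In Python, from plant import bot gives the robot as it stands.
- The arm moves only by the tool play_rows, never from a script. Its argument "commands" is a list of rows, each an object of numbers: "x", "y", "z": the shift along the tool's x, y, z in m; "twist": the turn about the tool's z in degrees. In form: [{"x": .., "y": .., "z": .., "twist": ..}, ...]. A call has exactly 8 rows; each row is the pose to reach, as a shift and turn from the pose commanded when the call began, along the tool's axes at that moment; what a row does not reach only later rows make up. A row lasts 1/10 s, in which the tool goes at most 50 mm and 8.59 degrees, less where a joint would pass 70% of its speed; a pose out of reach is approached as far as the arm can. A call with a gripper value outside its range is refused whole. "jaw" is the closure, from 0 (fully open) to 1 (shut), set as the call begins (left out, the last holds). The fingers move at their own pace and stop on an object; the grip force is fixed at half the most. Time passes only in rows, so rows that repeat a pose let the fingers close, or fill a call up. It gives the time, the measured TCP pose, the force, the opening and the grip force at its end, in the units of the state.
- bot.get_obs(): the state, without advancing time (a new reading comes with each control period).
- bot.capture(name): name is "side" or "top"; returns a dict with "pixels" (400x640x3 uint8, red, green, blue), "fx", "fy", "cx", "cy" (pixels), "k1" (the pictures are not rectified: a ray, as slopes to the right and down, at radius r is drawn at 1 + k1 r^2 times it, then the intrinsics apply), "eye" and "rotation" of the camera in the world. Camera axes: x right, y down, z forward; pixel columns grow to the right and rows downward; lengths in mm; the calibration is good to about 2 mm. A picture is of the moment at which its call begins. There is no depth.
- bot.close_job(): hands the job in; it is judged then, once.
The state is a dict: "time": time; "joint_positions": joint angles; "dq": joint speeds; "tau": joint torques, N m; "tool_pos": TCP position; "tcp_rot": TCP orientation; "contact_force": force on the tool from outside, world axes, zero at the start; "moment": the same for the moment, N m; "grip_width": finger opening in mm; "finger_force": force on a finger pad.
Only numpy, scipy, OpenCV 4.12 (cv2) and the standard library are available. Lean on these libraries where they do the work, as an engineer would, in place of code of your own. Each camera call takes 0.05 s, during which the arm holds its last target. There are 200 camera calls.

## Task

Bring the lens out over the dish: swing the cam lever on the lens boom a quarter turn out to the ruler side, up to its stop, press the lock button down until the telescoping arm pops out a little, then take the arm by its black knob and pull it out until its pointer is level with the marker clipped on the ruler. The arm springs back if let go, so finish while still holding the knob, with the pointer steady at the marker; leave the dish, the jar and the slide box where they are.

Things in the scene. Friction and masses are not known exactly. Their poses are not given: they have to be found in the camera images.
- boom: Fixed lens boom: white square sleeve (34 mm, x = -110 to 90 mm, top 94 mm high) on two feet and a dark base plate, low black stage ahead of it. Origin at table level under the sleeve; x: the way the telescoping arm extends, level; y: the ruler's side; z up. Ruler: aluminium strip, top 62 mm high, y = 34 to 64 mm, a black line every 10 mm. Only button, lever and knobs rise above the sleeve.
- cam_lever_knob (a point): Centre of the upright round black knob (18 mm wide, 32 mm tall) at the cam lever end, 134 mm above the table. The lever (10 mm rod, below the knob) turns level about cam_lever_pivot, 66 mm away. Clamped it lies back along the sleeve (boom -x); free it stands out on the ruler's side (boom +y), a quarter turn clockwise from above. It stays where left; 2.5 N moves it; the knob turns in a grasp.
- cam_lever_pivot (a point): A point on the cam lever's pivot axis (boom x = -40 mm, y = 0), at the height of the lever knob's centre.
- cam_lever (a joint): Cam lever angle, rad: starts at 0 to 0.2 (clamped), 1.57 = fully freed, at its stop. Under about 0.8 it blocks the arm.
- lock_button_top (a point): Centre of the top face of the round steel lock button (24 mm diameter) in a 34 mm black ring on top of the sleeve (boom x = 45 mm, y = 0); 112 mm above the table when up. Pressed straight down.
- lock_button (a joint): Button travel, m: 0 up (locked), 0.007 fully down; it springs up with 1.5 to 5 N. From 0.004 its pin clears the arm. If the cam lever is freed, the arm then pops out and the button stays partly sunk by itself; if not, it comes up and locks again.
- inner: The telescoping steel arm with its white head (36 mm cube, top 95 mm high), knob, pointer and, beyond the head, a lens in a 64 mm black ring. Origin on its axis, at the sleeve's mouth (boom x = 90 mm) when home, axes as the boom's; travel 150 mm along x. Once released a spring (60 N/m) rests it 15 to 25 mm out and draws it back with 2.5 to 6.5 N at the marker; friction is 0.3 N.
- pull_knob_mid (a point): Centre, half-way up, 121 mm above the table, of the upright round black pull knob (22 mm wide, 42 mm tall) on top of the telescoping arm's head; it is part of the arm and moves with it along the boom's x.
- pointer_tip (a point): Tip of the dark pointer on the side of the telescoping arm's head, over the ruler; it moves with the arm and has the boom's axes. At boom x = 115 mm when the arm is home.
- marker_tip (a point): Tip of the black pointed marker (18 mm wide, top 79 mm high) clipped on the ruler's outer edge, fixed, with the boom's axes. It stands 70 to 120 mm along the boom's x from where the pointer is when the arm is home. The pointer passes it with room to spare.
- dish: Small open glass dish, 56 mm across, 13 mm high, on the stage, under where the lens comes to stand; origin at the centre of its underside. Leave it.
- oil_jar: Amber jar with a black cap, 42 mm across, 70 mm high, on the table on the ruler side of the boom; origin at the centre of its underside. Leave it.
- slide_box: White slide box 90 x 65 x 30 mm on the table on the ruler side of the boom; origin at the centre of its underside. Leave it.

How it is judged:
By the outcome, as a careful person would: the job done as asked, in the order asked, and still so for the second after the job is handed in, while the arm keeps its last pose, push and grip.
It also fails if it takes over 51 s, if anything falls off the work surface, if the arm or the gripper's body presses on something with over 40 N, if the wrist force passes 120 N, or if a joint passes its speed limit or range.

## Working session

There is one attempt and no reset: what is moved stays moved. The work goes in short steps, Python scripts to look and compute and a tool call to move; the robot and the scene stay as the last step left them, time stands still between calls to the robot, and variables do not carry over. Pictures are saved under pics/ and viewed, at most 10 in all, crops included, and the job is handed in when it is done.

Besides the shell and the picture viewer there is one more tool, called after "Call:" by a JSON object that holds its "op" and its "data". play_rows: Moves the arm, as the interface text tells. Its arguments: {"type":"object","properties":{"commands":{"type":"array"},"jaw":{"type":"number"}},"required":["commands"]}

```bash
mkdir -p pics
cat > h.py <<'E'
import numpy as np, cv2
from plant import bot
def snap(n,f=None):
    c=bot.capture(n)
    if f: cv2.imwrite(f'pics/{f}.png',c['pixels'][:,:,::-1])
    return c
def KD(c): return np.array([[c['fx'],0,c['cx']],[0,c['fy'],c['cy']],[0,0,1.]]),np.array([c['k1'],0,0,0,0.])
def ray(c,u,v):
    K,D=KD(c); p=cv2.undistortPoints(np.array([[[u,v]]],float),K,D)[0,0]
    return np.array(c['eye'],float),np.array(c['rotation'])@np.array([p[0],p[1],1.])
def onz(c,u,v,z):
    e,d=ray(c,u,v); return e+d*(z-e[2])/d[2]
def proj(c,P):
    K,D=KD(c); R=np.array(c['rotation']).T
    q=(R@(np.atleast_2d(P)-np.array(c['eye'])).T).T
    return cv2.projectPoints(q,np.zeros(3),np.zeros(3),K,D)[0][:,0]
E
python3 - <<'E'
from h import *
for n in('side','top'):
    c=snap(n,n+'0'); print(n,c['eye'],np.round(c['rotation'],3).tolist(),c['fx'],c['k1'])
o=bot.get_obs(); print(o)
E
```

```text
side [ 345.21280127 -604.77224881  633.33112032] [-2.206, -0.008, -0.396] 444.71081356545113 0.020876821723260323
top [519.81798145  50.00554536 811.33144303] [-2.977, 0.018, -1.566] 389.8336245082406 0.029538589562645625
{'time': 0.1, 'joint_positions': array([ 1.06702626e+00,  3.42649023e-01,  1.52490713e+00,  8.57726509e-06,
        1.27541012e+00, -1.46017467e-01]), 'dq': array([ 0.00118611, -0.00088961, -0.00200743,  0.00085846,  0.00067616,
        0.00013177]), 'tau': array([ 1.26410134e-03, -4.32006276e+01, -2.44695675e+01,  7.19246780e-02,
        5.27190662e-02, -9.01962426e-05]), 'tool_pos': array([183.66585139, 491.47745673, 251.12154196]), 'tcp_rot': array([-3.14023485e+00, -2.07975159e-04,  2.78383741e+00]), 'contact_force': array([ 0.13840123, -1.07282605,  0.38322346]), 'moment': array([ 0.02260132, -0.0076436 , -0.00111491]), 'finger_force': 0.0, 'grip_width': 91.68770931572804}
```

Run:
```python
s=open('h.py').read()
s=s.replace("import numpy as np, cv2","import numpy as np, cv2\nfrom scipy.spatial.transform import Rotation as Ro").replace("    return c\n","    c['rotation']=Ro.from_euler('xyz',c['rotation']).as_matrix()\n    return c\n",1)
open('h.py','w').write(s)
```

```text
(no output)
```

View pics/top0.png

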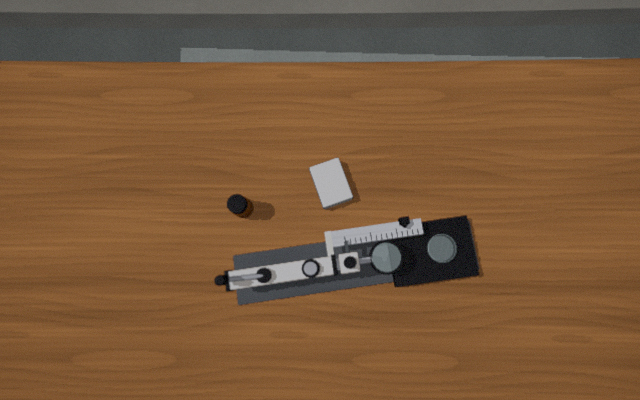

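View pics/side0.png

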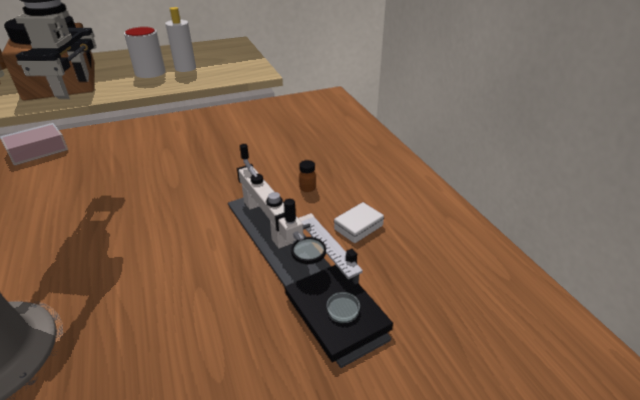

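Run:
```python
import cv2
a=cv2.imread('pics/top0.png')[205:310,205:485]
b=cv2.imread('pics/side0.png')[135:290,220:400]
a=cv2.resize(a,(780,292),interpolation=cv2.INTER_CUBIC)
b=cv2.resize(b,(350,301),interpolation=cv2.INTER_CUBIC)
import numpy as np
o=np.zeros((600,780,3),np.uint8);o[:292]=a;o[299:600,:350]=b
c=cv2.imread('pics/top0.png')[205:260,325:435]
o[299:505,360:772]=cv2.resize(c,(412,206),interpolation=cv2.INTER_CUBIC)
cv2.imwrite('pics/crop0.png',o)
```

```text
(no output)
```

View pics/crop0.png

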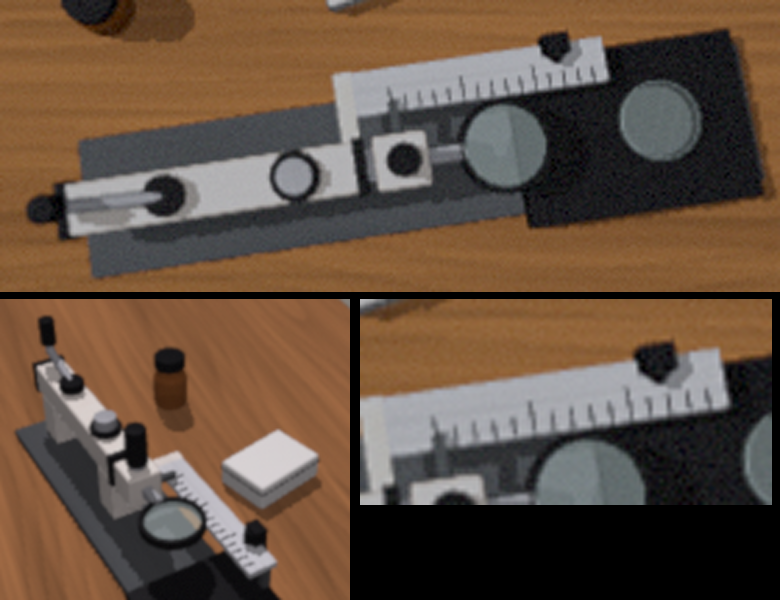

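```bash
cat >> h.py <<'E'
def frame(c):
    B=onz(c,310.9,268.5,112); K=onz(c,350,261.7,142); L=onz(c,220.4,280,150); P=onz(c,263.9,275,115)
    return B,K,L,P
E
python3 - <<'E'
from h import *
c=snap('top')
B,K,L,P=frame(c)
for n,p in zip('BKLP',(B,K,L,P)): print(n,p.round(1))
d=(K-P)[:2]; print('yaw',np.arctan2(d[1],d[0]),'B-P',np.linalg.norm((B-P)[:2]),'K-B',np.linalg.norm((K-B)[:2]),'L-P',np.linalg.norm((L-P)[:2]))
d=d/np.linalg.norm(d); ex=np.array([*d,0]); ey=np.array([-d[1],d[0],0]); O=B-45*ex; O[2]=0
def b(p): return np.round([(p-O)@ex,(p-O)@ey],1)
print('O',O.round(1))
for n,p in zip('BKLP',(B,K,L,P)): print(n,b(p))
for z in(62,70,79): print(z,'ptr',b(onz(c,346.4,240.5,z)),'mark',b(onz(c,403.8,227.2,z)))
# sleeve edges / ruler ends
for n,u,v,z in (('ruler end far',422.5,231,62),('sl mouth',334,265,94),('sl back',229,280,94)): print(n,b(onz(c,u,v,z)))
print('jar',b(onz(c,237,203,70)),'box',[b(onz(c,u,v,30)) for u,v in((310,166),(339,159),(352,199),(324,208))])
s=snap('side')
W=lambda x,y,z:O+ex*x+ey*y+[0,0,z]
print(proj(s,np.array([B,K,L,W(90,0,94)])).round(1))
print('tool axes',Ro.from_euler('xyz',bot.get_obs()['tcp_rot']).as_matrix().round(3).tolist())
E
```

```text
B [517.6  91.6 112. ]
K [529.4  23.6 142. ]
L [498.3 240.1 150. ]
P [506. 174. 115.]
yaw -1.4165263771322552 B-P 83.21472425552103 K-B 68.99703766715956 L-P 66.5630261896573
O [510.7 136.1   0. ]
B [45.  0.]
K [114.    1.2]
L [-104.7    3.7]
P [-38.2   1.2]
62 ptr [116.8  42.5] mark [229.6  51.2]
70 ptr [116.5  42. ] mark [228.1  50.6]
79 ptr [116.1  41.4] mark [226.4  50. ]
ruler end far [263.5  38.7]
sl mouth [86.3  0.1]
sl back [-105.5    2.1]
jar [-81.1 145.1] box [array([ 67.9, 207.3]), array([129.3, 212.9]), array([142.5, 125.9]), array([ 83.5, 116.2])]
[[273.3 195.2]
 [289.2 200.9]
 [243.5 145.2]
 [284.1 214.5]]
tool axes [[-0.937, 0.35, -0.0], [0.35, 0.937, -0.001], [0.0, -0.001, -1.0]]
```

```bash
cat >> h.py <<'E'
ex=np.array([np.cos(-1.4165),np.sin(-1.4165),0]); ey=np.array([-ex[1],ex[0],0]); O=np.array([511.5,136.2,0])
def W(x,y,z): return O+ex*x+ey*y+[0,0,z]
def b(p): p=np.asarray(p)-O; return np.round([p@ex,p@ey,p[2]],1)
def go(x,y,z):
    "shift in tool axes (mm) and twist (deg) to put TCP at boom x,y,z, fingers closing along boom x"
    o=bot.get_obs(); R=Ro.from_euler('xyz',o['tcp_rot']).as_matrix()
    s=R.T@(W(x,y,z)-o['tool_pos'])
    g=np.stack([-ey,-ex,-ey*0-np.array([0,0,1])],1); t=Ro.from_matrix(R.T@g).as_rotvec(degrees=True)
    print('t',round(o['time'],2),'boom',b(o['tool_pos']),'shift',s.round(1),'twist',t.round(2),'F',o['contact_force'].round(1),'w',round(o['grip_width'],1))
E
python3 -c "
from h import *
go(-104.7,2.9,200)"
```

```text
t 0.2 boom [-401.5 -269.2  251.3] shift [-382.7 -125.4   51.4] twist [-5.000e-02 -2.000e-02 -2.934e+01] F [0.1 0.6 0.4] w 91.9
```

Call:
{"op": "play_rows", "data": {"commands": [{"x": -0.02,"y": -0.007,"z": 0.003,"twist": -4},{"x": -0.065,"y": -0.021,"z": 0.009,"twist": -10},{"x": -0.11,"y": -0.036,"z": 0.015,"twist": -16},{"x": -0.155,"y": -0.051,"z": 0.02,"twist": -22},{"x": -0.2,"y": -0.066,"z": 0.026,"twist": -26},{"x": -0.245,"y": -0.08,"z": 0.032,"twist": -29.3},{"x": -0.29,"y": -0.095,"z": 0.038,"twist": -29.3},{"x": -0.325,"y": -0.107,"z": 0.043,"twist": -29.3}], "jaw": 0.4}}

```text
time: 1.0
tool_pos: [452.6, 275.8, 208.3]
tcp_rot: [-3.141, 0.0, -2.989]
contact_force: [0.6, 0.8, 0.3]
grip_width: 55.1
finger_force: 0.0
```

```bash
python3 -c "
from h import *
go(-104.7,2.9,200)"
```

```text
t 1.0 boom [-147.   -36.8  208.3] shift [-39.8 -42.2   8.3] twist [-0.01  0.   -0.11] F [0.6 0.8 0.3] w 55.1
```

Call:
{"op": "play_rows", "data": {"commands": [{"x": -0.02,"y": -0.021,"z": 0.004,"twist": 0},{"x": -0.0398,"y": -0.0422,"z": 0.008,"twist": 0},{"x": -0.0398,"y": -0.0422,"z": 0.008,"twist": 0},{"x": -0.0398,"y": -0.0422,"z": 0.02,"twist": 0},{"x": -0.0398,"y": -0.0422,"z": 0.035,"twist": 0},{"x": -0.0398,"y": -0.0422,"z": 0.05,"twist": 0},{"x": -0.0398,"y": -0.0422,"z": 0.06,"twist": 0},{"x": -0.0398,"y": -0.0422,"z": 0.06,"twist": 0}]}}

```text
time: 1.8
tool_pos: [495.0, 242.5, 147.1]
tcp_rot: [-3.141, -0.003, -2.987]
contact_force: [-0.5, -0.3, 0.4]
grip_width: 55.2
finger_force: 0.0
```

Run:
```python
from h import *
go(-104.7,2.9,148)
c=snap('side'); t=snap('top')
a=cv2.resize(c['pixels'][100:250,180:330],(400,400)); d=cv2.resize(t['pixels'][200:350,150:300],(400,400))
cv2.imwrite('pics/near1.png',np.hstack([a,d])[:,:,::-1])
```

```text
t 1.8 boom [-107.6    0.   147.1] shift [-2.9 -2.9 -0.9] twist [-0.02 -0.19  0.02] F [-0.5 -0.3  0.4] w 55.2
```

View pics/near1.png

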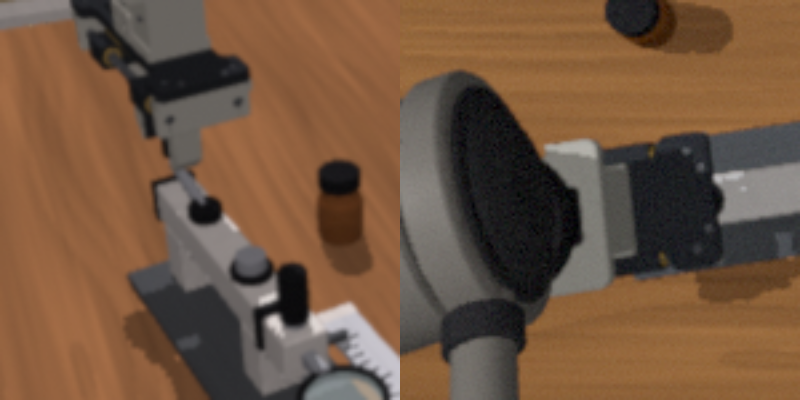

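The side view shows the fingers at (185,150) straddling the lever knob above the rod, clear of the sleeve; the top view is hidden by the gripper. Close on the knob.

Call:
{"op": "play_rows", "data": {"commands": [{"x": 0,"y": 0,"z": 0,"twist": 0},{"x": 0,"y": 0,"z": 0,"twist": 0},{"x": 0,"y": 0,"z": 0,"twist": 0},{"x": 0,"y": 0,"z": 0,"twist": 0},{"x": 0,"y": 0,"z": 0,"twist": 0},{"x": 0,"y": 0,"z": 0,"twist": 0},{"x": 0,"y": 0,"z": 0,"twist": 0},{"x": 0,"y": 0,"z": 0,"twist": 0}], "jaw": 1}}

```text
time: 2.7
tool_pos: [496.6, 242.9, 148.9]
tcp_rot: [3.14, 0.001, -2.988]
contact_force: [-1.8, 5.5, 1.1]
grip_width: 17.3
finger_force: 30.0
```

```bash
python3 -c "
from h import *
go(-104.7,2.9,148)"
```

```text
t 2.7 boom [-107.7    1.6  148.9] shift [-1.3 -3.   0.9] twist [ 0.08  0.03 -0.04] F [-1.8  5.5  1.1] w 17.3
```

Call:
{"op": "play_rows", "data": {"commands": [{"x": -0.0046,"y": -0.0003,"z": 0,"twist": 0},{"x": -0.0111,"y": -0.0013,"z": 0,"twist": 0},{"x": -0.0175,"y": -0.0029,"z": 0,"twist": 0},{"x": -0.0237,"y": -0.0052,"z": 0,"twist": 0},{"x": -0.0297,"y": -0.0081,"z": 0,"twist": 0},{"x": -0.0353,"y": -0.0115,"z": 0,"twist": 0},{"x": -0.0405,"y": -0.0155,"z": 0,"twist": 0},{"x": -0.0454,"y": -0.02,"z": 0,"twist": 0}]}}

```text
time: 3.5
tool_pos: [545.5, 233.3, 149.2]
tcp_rot: [3.135, 0.005, -2.989]
contact_force: [4.2, 19.2, -2.8]
grip_width: 17.4
finger_force: 30.0
```

```bash
python3 -c "
from h import *
go(-41,66,148)"
```

```text
t 3.5 boom [-90.7  48.6 149.2] shift [-17.5 -49.7   1. ] twist [ 0.4   0.27 -0.07] F [ 4.2 19.2 -2.8] w 17.4
```

Call:
{"op": "play_rows", "data": {"commands": [{"x": -0.0067,"y": -0.0031,"z": 0,"twist": 0},{"x": -0.0107,"y": -0.0088,"z": 0,"twist": 0},{"x": -0.0142,"y": -0.0147,"z": 0,"twist": 0},{"x": -0.017,"y": -0.021,"z": 0,"twist": 0},{"x": -0.0192,"y": -0.0276,"z": 0,"twist": 0},{"x": -0.0207,"y": -0.0343,"z": 0,"twist": 0},{"x": -0.0207,"y": -0.0343,"z": 0,"twist": 0},{"x": -0.0207,"y": -0.0343,"z": 0,"twist": 0}]}}

```text
time: 4.3
tool_pos: [576.6, 201.0, 149.8]
tcp_rot: [3.138, 0.017, -2.99]
contact_force: [21.6, 12.8, -11.0]
grip_width: 16.4
finger_force: 30.9
```

```bash
python3 -c "
from h import *
go(-41,66,148)"
```

```text
t 4.3 boom [-54.1  74.3 149.8] shift [  8.3 -13.1   1.6] twist [ 0.21  0.96 -0.13] F [ 21.6  12.8 -11. ] w 16.4
```

Run:
```python
from h import *
p=np.array([183.848,491.775,251.741]); R=Ro.from_euler('xyz',[np.pi,0,2.78384])
for s in ((-325,-107,43),):
    p=p+R.apply(s)
R=R*Ro.from_euler('z',-29.3,degrees=True)
for s in ((-39.8,-42.2,60),(-45.4,-20,0),(-20.7,-34.3,0)):
    p=p+R.apply(s); print(b(p))
```

```text
[-107.     1.5  148.7]
[-86.9  46.9 148.7]
[-52.6  67.6 148.7]
```

Call:
{"op": "play_rows", "data": {"commands": [{"x": 0,"y": 0,"z": 0,"twist": 0},{"x": 0,"y": 0,"z": 0,"twist": 0},{"x": 0,"y": 0,"z": 0,"twist": 0},{"x": 0,"y": 0,"z": 0,"twist": 0},{"x": 0,"y": 0,"z": 0,"twist": 0},{"x": 0,"y": 0,"z": 0,"twist": 0},{"x": 0,"y": 0,"z": 0,"twist": 0},{"x": 0,"y": 0,"z": 0,"twist": 0}], "jaw": 0.5}}

```text
time: 5.1
tool_pos: [570.2, 198.6, 148.8]
tcp_rot: [3.142, 0.0, -2.988]
contact_force: [-0.3, 0.4, -0.5]
grip_width: 45.7
finger_force: 0.0
```

Run:
```python
from h import *
go(-41,66,148)
c=snap('side'); t=snap('top')
a=cv2.resize(c['pixels'][100:250,180:330],(400,400)); d=cv2.resize(t['pixels'][200:350,150:300],(400,400))
cv2.imwrite('pics/near2.png',np.hstack([a,d])[:,:,::-1])
```

```text
t 5.1 boom [-52.6  67.6 148.8] shift [  1.6 -11.6   0.8] twist [ 0.    0.01 -0.04] F [-0.3  0.4 -0.5] w 45.7
```

View pics/near2.png

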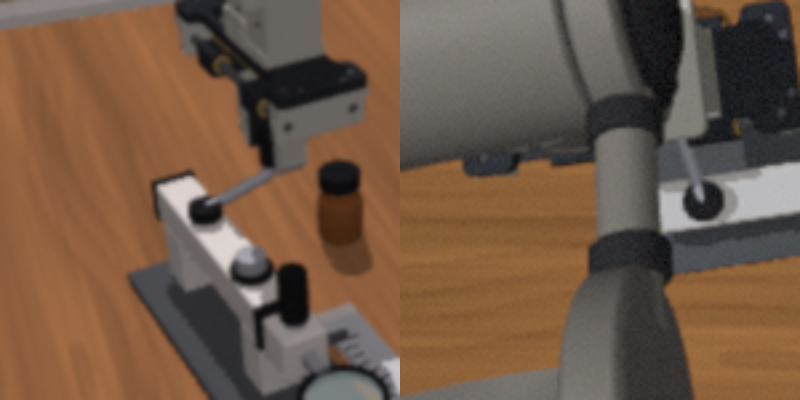

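The lever stands at roughly 70° with the knob between the fingers, tool at its commanded pose again. I'll push on with the fingers loosely round the knob.

Call:
{"op": "play_rows", "data": {"commands": [{"x": 0.003,"y": 0,"z": 0,"twist": 0},{"x": 0.003,"y": 0,"z": 0,"twist": 0},{"x": 0.003,"y": 0,"z": 0,"twist": 0},{"x": 0.003,"y": -0.004,"z": 0,"twist": 0},{"x": 0.003,"y": -0.008,"z": 0,"twist": 0},{"x": 0.003,"y": -0.012,"z": 0,"twist": 0},{"x": 0.003,"y": -0.014,"z": 0,"twist": 0},{"x": 0.003,"y": -0.014,"z": 0,"twist": 0}], "jaw": 0.76}}

```text
time: 6.0
tool_pos: [569.6, 185.1, 148.9]
tcp_rot: [3.139, 0.001, -2.989]
contact_force: [1.6, 7.5, 0.5]
grip_width: 21.9
finger_force: 3.5
```

```bash
python3 -c "
from h import *
go(-38.6,64.6,148)"
```

```text
t 6.0 boom [-39.4  64.9 148.9] shift [ 0.3 -0.8  0.9] twist [ 0.13  0.06 -0.07] F [1.6 7.5 0.5] w 21.9
```

Call:
{"op": "play_rows", "data": {"commands": [{"x": 0,"y": -0.001,"z": 0,"twist": 0},{"x": 0,"y": -0.002,"z": 0,"twist": 0},{"x": 0,"y": -0.003,"z": 0,"twist": 0},{"x": 0,"y": -0.003,"z": 0,"twist": 0},{"x": 0,"y": -0.003,"z": 0,"twist": 0},{"x": 0,"y": -0.003,"z": 0,"twist": 0},{"x": 0,"y": -0.003,"z": 0,"twist": 0},{"x": 0,"y": -0.003,"z": 0,"twist": 0}]}}

```text
time: 6.8
tool_pos: [569.7, 184.7, 149.0]
tcp_rot: [3.136, 0.002, -2.988]
contact_force: [0.4, 17.2, -0.2]
grip_width: 22.4
finger_force: 8.3
```

```bash
python3 -c "
from h import *
go(-38.6,64.6,148)"
```

```text
t 6.8 boom [-39.   64.9 149. ] shift [ 0.3 -0.4  1. ] twist [ 0.34  0.09 -0.02] F [ 0.4 17.2 -0.2] w 22.4
```

Call:
{"op": "play_rows", "data": {"commands": [{"x": 0,"y": 0.004,"z": 0,"twist": 0},{"x": 0,"y": 0.004,"z": 0,"twist": 0},{"x": 0,"y": 0.004,"z": -0.025,"twist": 0},{"x": 0,"y": 0.004,"z": -0.05,"twist": 0},{"x": 0,"y": 0.004,"z": -0.05,"twist": 0},{"x": 0.022,"y": -0.025,"z": -0.05,"twist": 0},{"x": 0.044,"y": -0.053,"z": -0.05,"twist": 0},{"x": 0.0646,"y": -0.0806,"z": -0.05,"twist": 0}], "jaw": 0.55}}

```text
time: 7.6
tool_pos: [516.9, 90.2, 197.8]
tcp_rot: [-3.141, -0.002, -2.988]
contact_force: [-0.5, 0.0, -0.5]
grip_width: 41.2
finger_force: 0.0
```

Call:
{"op": "play_rows", "data": {"commands": [{"x": 0,"y": 0,"z": 0.02,"twist": 0},{"x": 0,"y": 0,"z": 0.035,"twist": 0},{"x": 0,"y": 0,"z": 0.05,"twist": 0},{"x": 0,"y": 0,"z": 0.055,"twist": 0},{"x": 0,"y": 0,"z": 0.055,"twist": 0},{"x": 0,"y": 0,"z": 0.055,"twist": 0},{"x": 0,"y": 0,"z": 0.055,"twist": 0},{"x": 0,"y": 0,"z": 0.055,"twist": 0}], "jaw": 1}}

```text
time: 8.4
tool_pos: [518.7, 91.8, 144.3]
tcp_rot: [-3.141, 0.001, -2.988]
contact_force: [0.1, -0.5, -0.7]
grip_width: 0.4
finger_force: 0.0
```

Run:
```python
from h import *
go(45,0,137)
c=snap('side'); t=snap('top')
a=cv2.resize(c['pixels'][120:290,220:390],(400,400)); d=cv2.resize(t['pixels'][200:350,210:360],(400,400))
cv2.imwrite('pics/near3.png',np.hstack([a,d])[:,:,::-1])
```

```text
t 8.4 boom [ 45.    0.3 144.3] shift [ 0.3 -0.   7.3] twist [-0.01  0.07 -0.03] F [ 0.1 -0.5 -0.7] w 0.4
```

View pics/near3.png

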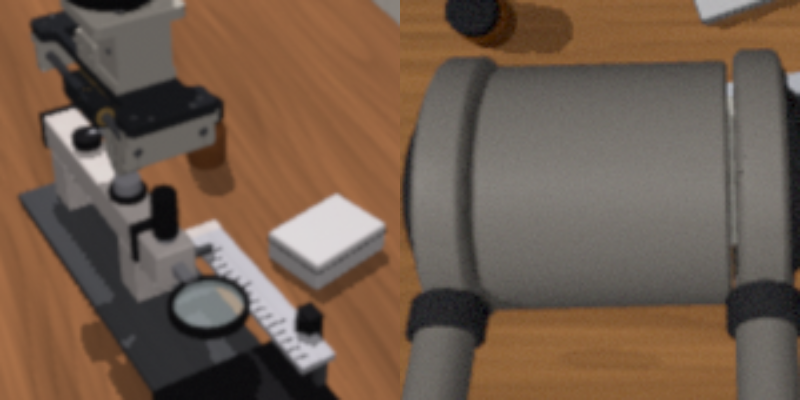

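The closed fingers stand straight over the button (about (125,175) in the left crop), with the arm still home. Press.

Call:
{"op": "play_rows", "data": {"commands": [{"x": 0,"y": 0,"z": 0.005,"twist": 0},{"x": 0,"y": 0,"z": 0.007,"twist": 0},{"x": 0,"y": 0,"z": 0.009,"twist": 0},{"x": 0,"y": 0,"z": 0.011,"twist": 0},{"x": 0,"y": 0,"z": 0.013,"twist": 0},{"x": 0,"y": 0,"z": 0.0145,"twist": 0},{"x": 0,"y": 0,"z": 0.0145,"twist": 0},{"x": 0,"y": 0,"z": 0.0145,"twist": 0}]}}

```text
time: 9.3
tool_pos: [518.3, 91.8, 130.2]
tcp_rot: [-3.142, 0.001, -2.988]
contact_force: [-3.8, -0.2, 10.6]
grip_width: 0.4
finger_force: 5.5
```

Run:
```python
from h import *
go(45,0,137)
c=snap('side'); np.save('s1.npy',c['pixels'])
p=c['pixels'][180:250,270:330].astype(int).sum(2)
import cv2
o=cv2.imread('pics/side0.png'); 
cv2.imwrite('pics/cmp.png',np.hstack([cv2.resize(o[170:290,240:380],(390,334)),cv2.resize(c['pixels'][170:290,240:380,::-1],(390,334))]))
```

```text
t 9.3 boom [ 4.490e+01 -1.000e-01  1.302e+02] shift [-0.1 -0.1 -6.8] twist [-0.    0.04 -0.04] F [-3.8 -0.2 10.6] w 0.4
```

View pics/cmp.png

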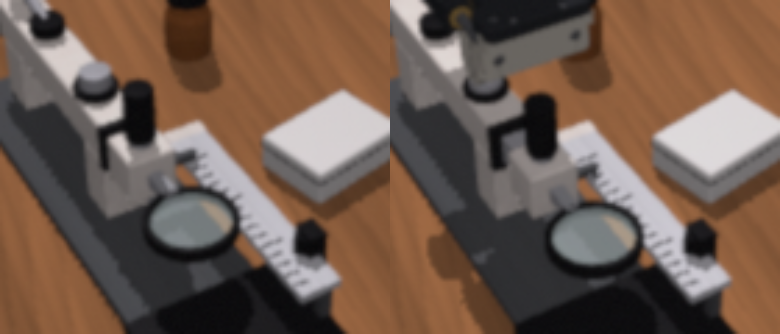

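The arm has popped out about 20 mm (knob moved from (139,110) to (540-390,125) in the crop). Raise, open, and move above the knob.

Call:
{"op": "play_rows", "data": {"commands": [{"x": 0,"y": 0,"z": -0.02,"twist": 0},{"x": 0,"y": 0,"z": -0.045,"twist": 0},{"x": 0,"y": 0,"z": -0.065,"twist": 0},{"x": 0,"y": 0,"z": -0.065,"twist": 0},{"x": 0,"y": 0,"z": -0.065,"twist": 0},{"x": 0,"y": 0,"z": -0.065,"twist": 0},{"x": 0,"y": 0,"z": -0.065,"twist": 0},{"x": 0,"y": 0,"z": -0.065,"twist": 0}], "jaw": 0.4}}

```text
time: 10.15
tool_pos: [518.0, 91.8, 193.4]
tcp_rot: [3.141, -0.002, -2.988]
contact_force: [0.8, -0.5, 0.6]
grip_width: 54.6
finger_force: 0.0
```

Run:
```python
from h import *
c=snap('side')
# dark knob: column of dark pixels around expected line
for d in (15,18,20,22,25): print(d,proj(c,np.array([W(114+d,0,142),W(114+d,0,121)])).round(1).tolist())
p=c['pixels'][195:232,278:312].astype(int).max(2)
for r in range(0,37,3): print(195+r,''.join('#' if v<40 else '.' for v in p[r]))
go(133.5,0.4,180)
```

```text
15 [[292.8, 205.2], [293.3, 214.3]]
18 [[293.6, 206.1], [294.1, 215.2]]
20 [[294.1, 206.7], [294.6, 215.8]]
22 [[294.6, 207.3], [295.1, 216.3]]
25 [[295.4, 208.1], [295.8, 217.2]]
195 ..................................
198 ..................................
201 ..##..............................
204 ##............####................
207 ...........##########.............
210 ...........##########.............
213 .....################.............
216 ########...##########.............
219 ##.........##########.............
222 ##.........##########.............
225 ##...........#######..............
228 ###...............................
231 ..................................
t 10.2 boom [ 44.9  -0.3 193.6] shift [ -0.8 -88.6  13.5] twist [ 0.01 -0.06 -0.05] F [-0.4 -0.8  0.5] w 54.8
```

Call:
{"op": "play_rows", "data": {"commands": [{"x": -0.0005,"y": -0.03,"z": 0,"twist": 0},{"x": -0.0005,"y": -0.06,"z": 0,"twist": 0},{"x": -0.0005,"y": -0.088,"z": 0,"twist": 0},{"x": -0.0005,"y": -0.088,"z": 0,"twist": 0},{"x": -0.0005,"y": -0.088,"z": 0.02,"twist": 0},{"x": -0.0005,"y": -0.088,"z": 0.04,"twist": 0},{"x": -0.0005,"y": -0.088,"z": 0.058,"twist": 0},{"x": -0.0005,"y": -0.088,"z": 0.064,"twist": 0}]}}

```text
time: 11.0
tool_pos: [531.1, 5.6, 128.4]
tcp_rot: [3.14, -0.003, -2.988]
contact_force: [-0.2, -0.5, -0.8]
grip_width: 55.2
finger_force: 0.0
```

Call:
{"op": "play_rows", "data": {"commands": [{"x": 0,"y": 0,"z": 0,"twist": 0},{"x": 0,"y": 0,"z": 0,"twist": 0},{"x": 0,"y": 0,"z": 0,"twist": 0},{"x": 0,"y": 0,"z": 0,"twist": 0},{"x": 0,"y": 0,"z": 0,"twist": 0},{"x": 0,"y": 0,"z": 0,"twist": 0},{"x": 0,"y": 0,"z": 0,"twist": 0},{"x": 0,"y": 0,"z": 0,"twist": 0}], "jaw": 1}}

```text
time: 11.8
tool_pos: [532.6, 5.0, 130.9]
tcp_rot: [-3.142, 0.001, -2.988]
contact_force: [-0.0, 1.6, 6.1]
grip_width: 21.3
finger_force: 30.0
```

Run:
```python
from h import *
go(133,0.4,129)
c=snap('side'); t=snap('top')
a=cv2.resize(c['pixels'][150:300,240:390],(400,400)); d=cv2.resize(t['pixels'][200:300,330:430],(400,400))
cv2.imwrite('pics/near4.png',np.hstack([a,d])[:,:,::-1])
```

```text
t 11.8 boom [132.9   0.7 130.9] shift [ 0.3 -0.1  1.9] twist [-0.    0.07 -0.04] F [-0.   1.6  6.1] w 21.3
```

View pics/near4.png

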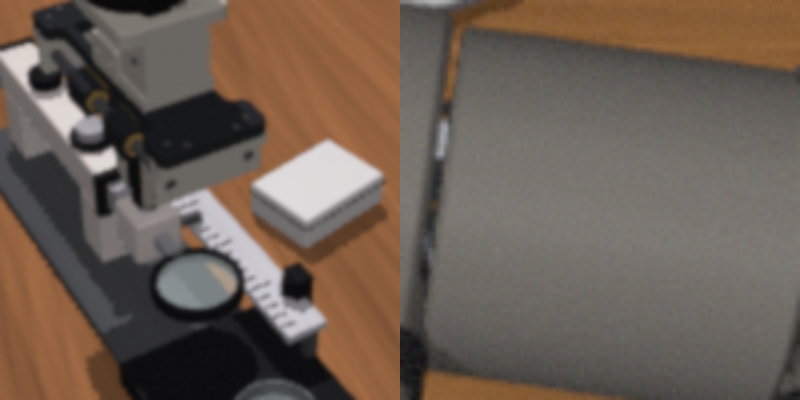

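Knob is held (21.3 mm, 30 N); pointer at about (190,215) in the left crop, marker at (297,280). Pull most of the way, then measure.

Call:
{"op": "play_rows", "data": {"commands": [{"x": 0,"y": -0.008,"z": 0,"twist": 0},{"x": 0,"y": -0.02,"z": 0,"twist": 0},{"x": 0,"y": -0.035,"z": 0,"twist": 0},{"x": 0,"y": -0.05,"z": 0,"twist": 0},{"x": 0,"y": -0.065,"z": 0,"twist": 0},{"x": 0,"y": -0.077,"z": 0,"twist": 0},{"x": 0,"y": -0.084,"z": 0,"twist": 0},{"x": 0,"y": -0.086,"z": 0,"twist": 0}]}}

```text
time: 12.7
tool_pos: [545.6, -79.8, 130.8]
tcp_rot: [3.14, 0.001, -2.989]
contact_force: [-1.2, 7.8, 7.7]
grip_width: 21.6
finger_force: 30.0
```

Run:
```python
from h import *
go(225,0.4,129)
c=snap('side'); t=snap('top')
np.savez('p.npz',c=c['pixels'],t=t['pixels'])
t0=cv2.imread('pics/top0.png')
o=np.zeros((600,800,3),np.uint8)
o[:300,:400]=cv2.resize(c['pixels'][230:275,310:370,::-1],(400,300),interpolation=cv2.INTER_CUBIC)   # x6.667
o[:300,400:]=cv2.resize(t0[210:255,375:435],(400,300),interpolation=cv2.INTER_CUBIC)
o[300:,:400]=cv2.resize(cv2.imread('pics/side0.png')[205:250,280:340],(400,300),interpolation=cv2.INTER_CUBIC)
o[300:,400:]=cv2.resize(t['pixels'][150:300,330:530,::-1],(400,300))
cv2.imwrite('pics/fine.png',o)
```

```text
t 12.7 boom [218.7   0.5 130.8] shift [ 0.  -6.3  1.8] twist [ 0.09  0.04 -0.09] F [-1.2  7.8  7.7] w 21.6
```

View pics/fine.png

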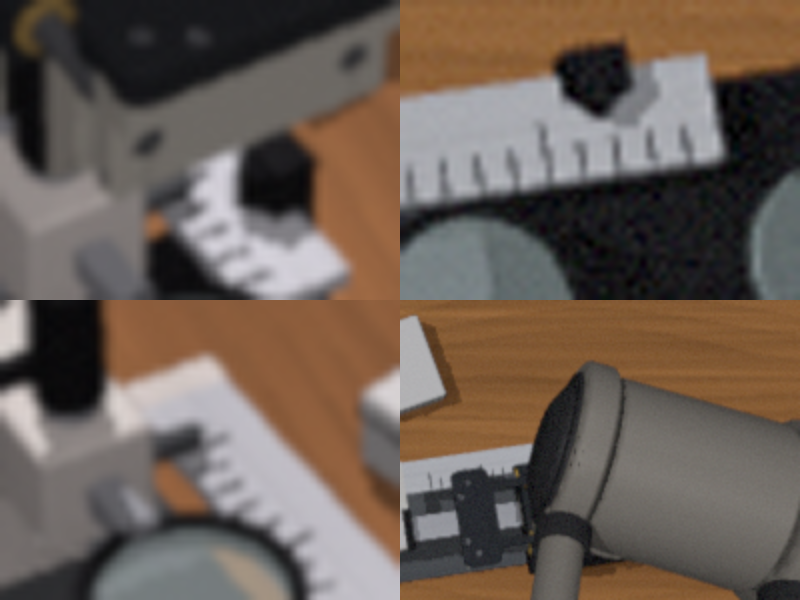

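Run:
```python
from h import *
t=snap('top')
g=cv2.cvtColor(cv2.imread('pics/top0.png'),cv2.COLOR_BGR2GRAY)
x0,y0=392,208
s=cv2.resize(g[y0:y0+24,x0:x0+30],None,fx=8,fy=8,interpolation=cv2.INTER_CUBIC)
m=(s<65).astype(np.uint8)
n,l,st,ce=cv2.connectedComponentsWithStats(m)
k=1+np.argmax([st[i,4] if st[i,0]>8 else 0 for i in range(1,n)])
cn=max(cv2.findContours((l==k).astype(np.uint8),0,1)[0],key=len)[:,0]
px=(cn+.5)/8-.5+[x0,y0]
P=np.array([b(onz(t,u,v,79))[:2] for u,v in px])
print('px box',px.min(0),px.max(0))
for y in np.arange(np.floor(P[:,1].min()),P[:,1].max(),2):
    q=P[abs(P[:,1]-y)<.7]
    if len(q): print(y,q[:,0].min(),q[:,0].max())
# pointer home: side ray on plane boom x=115
s0=snap('side')
e,d=ray(s0,310.5,225.6); k=(115-(e-O)@ex)/(d@ex); print('ptr home from side',b(e+k*d))
# ruler end and button check: sleeve scale
for z in(62,):
  for u in((396.75,231),(370.4,234)): print('long tick',b(onz(t,*u,z)))
```

```text
px box [397.5625 216.0625] [409.1875 226.9375]
49.0 227.6 229.3
51.0 224.9 231.3
53.0 223.1 233.4
55.0 220.4 237.1
57.0 219.1 238.2
59.0 219.1 238.2
61.0 219.1 238.2
63.0 217.6 238.3
65.0 217.3 238.7
67.0 217.9 238.5
69.0 220.6 237.8
ptr home from side [115.   42.9  65. ]
long tick [215.   45.2  62. ]
long tick [164.2  47.   62. ]
```

Run:
```python
from h import *
s0=snap('side')
for d in (0,102,104,105,106,108,114): print(d,proj(s0,W(115+d,42.9,65)).round(1))
print('marker tip 229,49: z79,66',proj(s0,np.array([W(229,49.5,79),W(229,49.5,66)])).round(1).tolist())
c=np.load('p.npz')['c']; g=cv2.cvtColor(c,cv2.COLOR_RGB2GRAY)
print('cols',list(range(330,346)))
for r in range(252,266): print(r,g[r,330:346])
g0=cv2.cvtColor(cv2.imread('pics/side0.png'),cv2.COLOR_BGR2GRAY)
print('home cols',list(range(301,317)))
for r in range(219,233): print(r,g0[r,301:317])
```

```text
0 [[310.5 225.6]]
102 [[338.1 256.7]]
104 [[338.7 257.4]]
105 [[339.  257.7]]
106 [[339.3 258.1]]
108 [[339.9 258.7]]
114 [[341.7 260.8]]
marker tip 229,49: z79,66 [[344.9, 253.8], [344.8, 259.0]]
cols [330, 331, 332, 333, 334, 335, 336, 337, 338, 339, 340, 341, 342, 343, 344, 345]
252 [ 70  52  59  81  98 104 105 105 105 106 106 107 113 127 136 126]
253 [ 87  81  85  96 104 105 105 106 106 108 113 129 155 175 178 142]
254 [104 100 100 103 105 105 105 105 113 127 148 172 194 204 200 148]
255 [106 102 101 104 105 104 100 100 119 135 150 183 204 207 192 135]
256 [104 101 101 102 100  95  90  87 106 124 148 185 205 205 182 118]
257 [106 101  96  93  89  83  75  70  91 143 187 204 206 204 180 116]
258 [111 102  88  80  73  67  58  59 109 173 204 209 208 204 179 116]
259 [118 102  79  65  57  51  49  64 119 175 193 201 209 205 179 116]
260 [120 100  69  53  57  67  83  94 105 135 155 186 208 207 182 122]
261 [121 100  73  70  79  93 101 102  92 105 148 190 207 209 196 164]
262 [120 107  97 100  98 100 103 107 116 149 187 202 204 205 205 187]
263 [120 114 113 115 107 100 107 144 170 189 20
[... 533 characters left out ...]

223 [182 174 181 186 177 165 152 138 140 161 178 185 186 188 189 190]
224 [153 139 144 149 136 119  98  83  86 131 170 180 175 179 188 190]
225 [124 106  96  91  82  74  66  60  65 118 149 149 144 166 186 189]
226 [114  99  79  67  61  53  49  45  55 102 124 138 154 173 185 188]
227 [113  97  70  53  46  44  49  61  79 105 140 172 184 186 185 187]
228 [112  96  67  52  55  68  84  95 106 117 156 182 179 181 187 186]
229 [112 100  84  81  84  89  99 110 113 110 136 156 151 170 187 187]
230 [111 105 100 103 102  97  95 101  99 104 137 157 160 176 187 188]
231 [111 105 106 109 108 104  98  95 103 137 173 184 183 182 173 178]
232 [110 104 106 110 109 107 103  99 109 149 178 178 162 151 139 165]
```

Call:
{"op": "play_rows", "data": {"commands": [{"x": 0,"y": -0.002,"z": 0,"twist": 0},{"x": 0,"y": -0.005,"z": 0,"twist": 0},{"x": 0,"y": -0.007,"z": 0,"twist": 0},{"x": 0,"y": -0.009,"z": 0,"twist": 0},{"x": 0,"y": -0.009,"z": 0,"twist": 0},{"x": 0,"y": -0.009,"z": 0,"twist": 0},{"x": 0,"y": -0.009,"z": 0,"twist": 0},{"x": 0,"y": -0.009,"z": 0,"twist": 0}]}}

```text
time: 13.75
tool_pos: [546.8, -88.0, 130.8]
tcp_rot: [3.14, 0.001, -2.988]
contact_force: [-1.4, 5.2, 7.6]
grip_width: 20.9
finger_force: 30.0
```

Run:
```python
from h import *
go(228,0.4,129)
s=snap('side','side9')
Q=dict(tipT=(229,49.5,79),Lsh=(220,55.5,79),LshB=(220,55.5,70),Rsh=(238,55.5,79),RshB=(238,55.5,70),Rback=(238,70,79),Lback=(220,70,79),ptr=(229,42.9,65))
for k,q in Q.items(): print(k,proj(s,W(*q))[0].round(1))
g=cv2.cvtColor(s['pixels'],cv2.COLOR_RGB2GRAY)
print(list(range(334,360)))
for r in range(249,268): print(r,g[r,334:360])
im=s['pixels'][235:280,315:375,::-1]
im=np.clip(im.astype(float)*1.0,0,255).astype(np.uint8); im2=np.clip(s['pixels'][240:275,335:370,::-1].astype(float)*4,0,255).astype(np.uint8)
cv2.imwrite('pics/fin.png',np.hstack([cv2.resize(im,(440,330),interpolation=cv2.INTER_CUBIC),cv2.resize(im2,(330,330),interpolation=cv2.INTER_CUBIC)]))
```

```text
t 13.75 boom [227.    0.4 130.8] shift [ 0.  -1.   1.8] twist [ 0.08  0.03 -0.04] F [-1.4  5.2  7.6] w 20.9
tipT [344.9 253.8]
Lsh [345.  249.6]
LshB [344.9 253.2]
Rsh [350.5 255.6]
RshB [350.4 259.2]
Rback [357.3 252.6]
Lback [351.7 246.7]
ptr [341.7 260.8]
[334, 335, 336, 337, 338, 339, 340, 341, 342, 343, 344, 345, 346, 347, 348, 349, 350, 351, 352, 353, 354, 355, 356, 357, 358, 359]
249 [ 65  72  82  87  95 102 105 105 105 105 105 106 105 106 106 105 105 105
 105 106 105 105 105 105 105 105]
250 [ 94  98 103 104 105 105 105 106 105 106 105 106 105 106 105 106 105 105
 105 106 105 105 105 105 106 107]
251 [104 104 104 105 105 105 105 105 105 105 106 105 106 105 105 106 105 105
 105 105 104 103 104 105 108 111]
252 [103  96  90  96 104 105 105 105 105 106 106 105 106 105 105 105 105 105
 105 102  95  84  85  98 108 111]
253 [ 87  73  64  84 100 105 105 106 105 106 105 105 106 105 105 104 104 102
  95  83  67  49  51  80 102 110]
254 [ 60  49  56  82 100 105 106 105 105 105 105 106 105 104 103  94  87  82
  67  48  34  25  29  67  97 107]
255 [ 52  50  68  91 104 106 105 106 106 105
[... 698 characters left out ...]

  29  46  54  41  43  90 112 113]
262 [ 92  71  59  51  53  78  99 146 188 203 205 187 145 114 105  97  78  62
  78  95  99  81  59  91 113 113]
263 [ 87  55  51  63  86 109 116 121 149 170 190 191 156 128 124 123 113 105
 115 124 123 112  92 101 115 114]
264 [ 84  49  63  85 108 113 110 107 119 150 188 202 172 138 132 129 126 125
 127 128 127 128 124 130 128 117]
265 [ 81  42  61  88 106 108 135 157 166 187 203 205 189 175 172 153 135 132
 130 128 133 154 170 174 157 127]
266 [ 79  32  39  66  91 111 166 200 205 205 203 201 188 192 204 190 174 170
 152 138 159 189 202 201 186 155]
267 [ 79  28  20  38  66  98 153 194 202 188 176 172 157 179 207 209 206 203
 188 175 191 206 208 206 203 187]
```

View pics/fin.png

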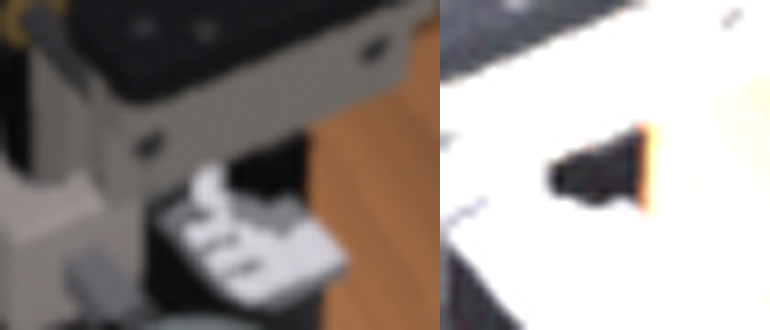

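The picture shows the pointer just short of level with the marker: the pointer end is near pixel (340,261) and the marker's tip edge near column 345, both in side-image pixels. By calibration the pointer sits at about boom x = 228.4 and the marker at about 229.1, so it needs a small final move and a hold.

Call:
{"op": "play_rows", "data": {"commands": [{"x": 0,"y": -0.0004,"z": 0,"twist": 0},{"x": 0,"y": -0.0008,"z": 0,"twist": 0},{"x": 0,"y": -0.0008,"z": 0,"twist": 0},{"x": 0,"y": -0.0008,"z": 0,"twist": 0},{"x": 0,"y": -0.0008,"z": 0,"twist": 0},{"x": 0,"y": -0.0008,"z": 0,"twist": 0},{"x": 0,"y": -0.0008,"z": 0,"twist": 0},{"x": 0,"y": -0.0008,"z": 0,"twist": 0}]}}

```text
time: 14.6
tool_pos: [546.9, -88.5, 130.8]
tcp_rot: [3.14, 0.0, -2.988]
contact_force: [-1.2, 6.8, 7.4]
grip_width: 21.7
finger_force: 30.0
```

Run:
```python
from h import *
go(228,0.4,129); print(bot.get_obs()['finger_force'])
s=snap('side'); g=cv2.cvtColor(s['pixels'],cv2.COLOR_RGB2GRAY)
for r in range(259,266): print(r,g[r,334:344])
# lever still at the stop? mask check: rod/knob in the side view
for q in ((-40,66,150),(-40,66,120)): print(proj(s,W(*q))[0].round(1))
for r in range(160,186,3): print(r,g[r,262:284])
```

```text
t 14.6 boom [227.5   0.4 130.8] shift [ 0.  -0.5  1.8] twist [ 0.11  0.02 -0.03] F [-1.2  6.8  7.4] w 21.7
30.00311851501465
259 [103 100 102 104 102  99  99 138 185 201]
260 [103  99  98  98  91  82  81 137 190 205]
261 [100  92  84  78  70  61  72 145 195 208]
262 [ 96  75  61  56  56  77  89 139 187 204]
263 [ 93  58  48  61  78 104 111 117 149 169]
264 [ 90  56  61  83 102 108 105 104 119 150]
265 [ 87  49  62  88 106 104 108 140 164 187]
[283.3 150.8]
[284.  162.8]
160 [115 117 116 114 112 112 115 121 122 122 122 121 119 115 113 112 111  95
  57  20  12  12]
163 [110 112 114 116 115 113 114 115 119 122 123 122 123 120 118 114 112 108
  79  34  15  12]
166 [111 110 110 113 115 115 114 112 113 116 119 122 123 123 123 123 126 134
 145 129 105  96]
169 [112 111 110 109 112 114 116 116 120 125 139 154 155 156 158 143 129 119
 110 101  96  93]
172 [116 119 127 144 157 158 159 151 138 128 118 109 101  95  94 100 108 111
 115 114 111 109]
175 [136 130 125 116 106  99  95  92  97 102 109 113 112 112 114 118 121 122
 121 119 116 111]
178 [ 27  69  96 108 112 111 111 111 113 114 116 115 113 103  90  80  70  58
  48  45  44  45]
181 [ 47 103 127 127 120 116 114 112 111 112 115 113  86  50  41  41  42  42
  44  55  60  50]
184 [142 172 205 218 217 198 159 126 114 111 111 113 100  65  29  29  37  41
  42  43  43  43]
```

```bash
python3 -c "
from plant import bot
print(bot.close_job())"
```

```text
the job is handed in; nothing more can be done
None
```

I handed the job in at about 14.7 s: the lever is at its stop, the button was pressed and the arm popped out. The gripper still holds the knob, with the pointer within about 1 mm of the marker by camera estimate; no verdict came back.

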